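# Unclamp the guard column and show its inlet to the inspection camera

## Task

Swing the clamp off the chromatography column that has the thick guard collar by turning that clamp's knob, then lift this column out of the rack and hold it up in the air in front of the inspection camera: level, in line with the lens, the flat end of the thick collar facing the lens squarely, centred and 5 cm away from it, for the filter check. Finish while holding it there, still, without bumping the camera; leave the other column clamped in the rack and everything else on the bench where it is.

Things in the scene. Friction and masses are not known exactly. Their poses are not given: they have to be found in the camera images.
- column_rack: Dull grey plate 200 x 270 x 10 mm, fixed; columns lie along its x axis at y = +65 mm (left) and -65 mm (right), axis 45 mm above the bench. Each cradle: two white U saddles 10 mm thick, 25 mm wide, at x = -40 and +36 mm, walls to 50 mm above the bench, 1.5 mm slack each side; columns come out straight up. Origin: centre of the underside.
- left_seat (a point): Point of the left cradle where a seated column's middle lies, within a few mm along the column (rack x = 0, y = +65, z = 45 mm). Axes as the rack's.
- right_seat (a point): The same for the right cradle (rack y = -65 mm).
- clamp_left (a joint): Left swing clamp's angle, rad. Post at rack x -58, y +99 mm. 0: closed, its steel arm (40 mm long from the post axis, 12 wide, 51 to 60 mm above the bench) points to rack -y over the column. Grows as the knob turns clockwise seen from above; from about 1.0 clear of the column; stop at 1.45 (arm nearly along rack -x). Starts at 0 to 0.2; stays where left (friction 0.06 N m).
- left_knob (a point): Grip point of the left clamp's black bar knob, on its turning axis, 83 mm above the bench. The bar is 36 mm long (in line with the steel arm: along rack y at joint 0), 11 mm thick, from 62 to 94 mm above the bench, over a hub of 24 mm diameter. The point turns with the knob; y runs along the bar, the arm points to -y.
- clamp_right (a joint): The same for the right cradle's clamp, whose post stands at rack x = -58, y = -31 mm (also 34 mm to the +y side of its own column); also opens clockwise seen from above.
- right_knob (a point): Grip point of the right clamp's bar knob, as for the left one.
- guard_column: The column to show: steel tube, 10 mm diameter, 170 mm long along its x axis; small hexagon nut (14 mm, 15 mm long) at its -x end, thick round guard collar (22 mm diameter, 35 mm long) at its +x end. About 0.15 kg, balances at x = +8 mm: grip the bare tube there. Origin: on the axis, mid-length. Starts in the left or right cradle, its x along rack x.
- inlet_face (a point): Centre of the flat outer end of the guard collar (column x = +85 mm), the face to be shown to the lens.
- plain_column: The other column, to be left alone: same tube and length, small hexagon nuts (14 mm) at both ends and no collar. Origin: on the axis, at mid-length. It lies in the other cradle.
- inspection_camera: Inspection camera, fixed: dark base plate 120 x 110 x 12 mm, round post (to 197 mm), white camera block 52 mm square (top 186 mm above the bench), black lens barrel 40 mm in diameter, 34 mm at the front. Looks level along its own -x axis. Origin: centre of the base's underside.
- lens (a point): Centre of the lens front face, 160 mm above the bench and 70 mm from the camera's origin along its -x. Axes as the camera's; the lens looks along -x.
- focus (a point): The point 50 mm straight in front of the lens, on its axis, 160 mm above the bench, where the middle of the inlet face belongs. Axes as the camera's.
- wrench: Loose steel wrench, 150 mm long, lying on the bench beyond the rack; bystander. Origin: centre of its underside.
- solvent_bottle: Loose amber bottle, 70 mm diameter, 150 mm tall; bystander. Origin: centre of its underside.
- sample_jar: Loose small clear jar, 38 mm diameter, 60 mm tall; bystander. Origin: centre of its underside.
Mind the look-alikes: they are no part of the job. What is shaped like the guard_column but pink is not meant.

How it is judged:
By the outcome, as a careful person would: the job done as asked, in the order asked, and still so for the second after the job is handed in, while the arm keeps its last pose, push and grip.
It also fails if it takes over 45 s, if anything falls off the work surface, if the arm or the gripper's body presses on something with over 40 N, if the wrist force passes 120 N, or if a joint passes its speed limit or range.

## Robot

A 6-joint arm with a two-finger parallel gripper is mounted at the origin on the work surface. World frame = base frame: x ahead of the robot, y to its left, z up, the work surface at z = 0. Lengths are in mm, angles in rad, forces in N, time in s.
With the tool pointing down it reaches from about 275 to 750 mm from the base axis. Payload 10.2 kg.
Tool frame: the origin (TCP) lies midway between the tips of the shut fingers; the grasp point (between the pads) lies 19 mm behind it; z points along the fingers, y is the line along which they close (so a half turn about z gives the same grasp; the last joint's range is limited). The gripper opens to 85 mm and grips with 20 to 120 N. Pads are 22 mm wide; open, the fingers measure 114 mm over their backs; the gripper's body (76 mm by 85 mm) begins 54 mm behind the grasp point. The pads swing forward as they close: fully open they stand 13 mm farther back than shut.
Start: joints at [0.985, 0.313, 1.498, -0, 1.331, -0.223], TCP at [186.332, 490.827, 208.994] pointing down, gripper open.
Joint ranges: [-2.94, 2.94], [-0.97, 2.17], [0.19, 2.56], [-1.23, 4.37], [0.02, 3.11], [-2.88, 2.88]. Speed limits (rad/s): [2.39, 2.39, 3.01, 3.14, 3.14, 3.14].

## Interface

Orientations are given as a unit quaternion [w, x, y, z].
In Python, from rig import ctrl gives the robot as it stands.
- The arm moves only by the tool send_rows, never from a script. Its argument "targets" is a list of rows, each an object with "offset": the shift along the world's x, y, z in cm, a list of three; "spin": the turn about the world's z in rad. A call has 1 to 8 rows; each row is the pose to reach, as a shift and turn from the pose commanded when the call began; what a row does not reach only later rows make up. A row lasts 1/12 s, in which the tool goes at most 41.7 mm and 7.16 degrees, less where a joint would pass 70% of its speed; a pose out of reach is approached as far as the arm can. A call with a gripper value outside its range is refused whole. "grip" is the opening, from 0 (shut) to 1 (fully open), set as the call begins (left out, the last holds). The fingers move at their own pace and stop on an object; "squeeze" is the grip in N (left out, the last holds). Time passes only in rows, so rows that repeat a pose let the fingers close. It gives the time, the measured TCP pose, the force, the opening and the grip force at its end, in the units of the state.
- ctrl.sense(): the state, without advancing time (a new reading comes with each control period).
- ctrl.capture(name): name is "scene" or "top"; returns (picture, depth): 480x640x3 uint8, red, green, blue; 480x640 float32, mm along the optical axis (not along the pixel's ray), 0 where there is no reading.
- ctrl.calibration(name): a dict with "fx", "fy", "cx", "cy" (pixels), "k1" (the pictures are not rectified: a ray, as slopes to the right and down, at radius r is drawn at 1 + k1 r^2 times it, then the intrinsics apply), "view" (4x4, takes a point from world to camera coordinates). Camera axes: x right, y down, z forward; pixel columns grow to the right and rows downward; lengths in mm; the calibration is good to about 2 mm. A picture is of the moment at which its call begins. calibration takes no time and is no camera call.
- ctrl.finish_job(): hands the job in; it is judged then, once.
Trained networks look in the newest picture that a camera, given by its name, has taken for a name from the list of things; names that differ only in an ending like _2 or _b are one class to them, and where a whole thing is asked for, a point or a joint stands for the part that bears it (a point fixed in the world has none). Each returns a list of dicts, best first, with "conf" (0 to 1); they miss things now and then, are a little off and sometimes report something else, mostly with a low value. They report only what shows in the picture. A call takes as long as a camera call. They do not tell look-alikes from the thing itself.
- ctrl.search_frame(camera, query): "box" ([left, top, right, bottom] in pixels, round what is visible of it).
- ctrl.place_of(camera, query): "uv" ([column, row] in pixels: a listed point, or the origin of a listed thing).
The state is a dict: "time_s": time; "joints": joint angles; "dq": joint speeds; "tau": joint torques, N m; "eef_pos": TCP position; "ee_rot": TCP orientation; "force": force on the tool from outside, world axes, zero at the start; "wrist_torque": the same for the moment, N m; "grip_width": opening from 0.0 (shut) to 1.0 (fully open); "grip_force": force on a finger pad.
Only numpy, scipy, OpenCV 4.12 (cv2) and the standard library are available. Lean on these libraries where they do the work, as an engineer would, in place of code of your own. Each camera call takes 0.05 s, during which the arm holds its last target. There are 200 camera calls.

## Working session

There is one attempt and no reset: what is moved stays moved. The work goes in short steps, Python scripts to look and compute and a tool call to move; the robot and the scene stay as the last step left them, time stands still between calls to the robot, and variables do not carry over. Pictures are saved under pics/ and viewed, at most 10 in all, crops included, and the job is handed in when it is done.

Besides the shell and the picture viewer there is one more tool, called after "Request:" in YAML: its name, and indented under it one key for each argument. send_rows: Moves the arm, as the interface text tells. Its arguments: {"type":"object","properties":{"targets":{"type":"array"},"grip":{"type":"number"},"squeeze":{"type":"number"}},"required":["targets"]}

```bash
mkdir -p pics; cat > h.py <<'E'
import numpy as np, cv2
from rig import ctrl
def ray(cam,uv):
    c=ctrl.calibration(cam); d=np.array([(uv[0]-c['cx'])/c['fx'],(uv[1]-c['cy'])/c['fy']])
    s=d.copy()
    for _ in range(20): s=d/(1+c['k1']*(s@s))
    V=np.array(c['view']); R=V[:3,:3]; o=-R.T@V[:3,3]
    return o,R.T@np.array([s[0],s[1],1.0])
def at_z(cam,uv,z):
    o,d=ray(cam,uv); return o+d*(z-o[2])/d[2]
def at_depth(cam,uv,dep):
    o,d=ray(cam,uv); return o+d*dep
def proj(cam,p):
    c=ctrl.calibration(cam); V=np.array(c['view']); q=V[:3,:3]@np.array(p)+V[:3,3]
    s=q[:2]/q[2]; s=s*(1+c['k1']*(s@s)); return np.array([s[0]*c['fx']+c['cx'],s[1]*c['fy']+c['cy']])
def snap(cam,name):
    im,d=ctrl.capture(cam); cv2.imwrite(f'pics/{name}.png',im[:,:,::-1]); np.save(f'pics/{name}.npy',d); return im,d
E
python3 - <<'E'
from h import *
for cam in('scene','top'):
    snap(cam,cam+'0')
    for q in ['guard_column','inlet_face','plain_column','left_knob','right_knob','left_seat','right_seat','lens','focus','inspection_camera','column_rack','wrench','solvent_bottle','sample_jar']:
        print(cam,q,[(np.round(r['uv'],0).tolist(),round(r['conf'],2)) for r in ctrl.place_of(cam,q)[:4]])
print(ctrl.sense())
E
```

```text
scene guard_column [([239.0, 265.0], 0.93), ([136.0, 254.0], 0.69), ([298.0, 221.0], 0.16)]
scene inlet_face [([143.0, 287.0], 0.86), ([248.0, 303.0], 0.82), ([234.0, 424.0], 0.63)]
scene plain_column [([297.0, 251.0], 0.77)]
scene left_knob [([304.0, 218.0], 0.83)]
scene right_knob []
scene left_seat [([298.0, 252.0], 0.68), ([469.0, 267.0], 0.54)]
scene right_seat [([242.0, 269.0], 0.86)]
scene lens [([465.0, 167.0], 0.95)]
scene focus []
scene inspection_camera [([472.0, 206.0], 0.61)]
scene column_rack [([270.0, 270.0], 0.67)]
scene wrench [([382.0, 319.0], 0.77), ([246.0, 230.0], 0.68)]
scene solvent_bottle [([132.0, 322.0], 0.75)]
scene sample_jar [([468.0, 269.0], 0.61)]
top guard_column [([438.0, 172.0], 0.92), ([397.0, 261.0], 0.77), ([480.0, 317.0], 0.6), ([384.0, 284.0], 0.26)]
top inlet_face [([427.0, 137.0], 0.92), ([396.0, 225.0], 0.87), ([482.0, 284.0], 0.65), ([384.0, 284.0], 0.45)]
top plain_column [([341.0, 258.0], 0.68), ([193.0, 193.0], 0.18)]
top left_knob [([326.0, 280.0], 0.58)]
top right_knob [([385.0, 285.0], 0.72), ([400.0, 260.0], 0.58)]
top left_seat [([33
[... 395 characters left out ...]
1.0], 0.54)]
{'time_s': 1.5, 'joints': array([ 9.84585683e-01,  3.12891032e-01,  1.49767520e+00,  5.98174300e-06,
        1.33098796e+00, -2.23371063e-01]), 'dq': array([ 0.00056624, -0.00066035,  0.0017846 , -0.00071871,  0.00051199,
        0.00055919]), 'tau': array([-2.24604206e-03, -4.12157071e+01, -2.59897399e+01, -3.07195987e-04,
        4.70615214e-04,  1.51708730e-05]), 'eef_pos': array([186.3449325 , 490.83671354, 209.00811373]), 'ee_rot': array([4.90277912e-06, 1.80426943e-01, 9.83588388e-01, 1.88201059e-05]), 'force': array([ 0.0711551 ,  0.07112727, -1.05177837]), 'wrist_torque': array([-0.03465734, -0.0435667 ,  0.01329615]), 'grip_force': 0.0, 'grip_width': 0.9961048096103737}
```

View pics/scene0.png

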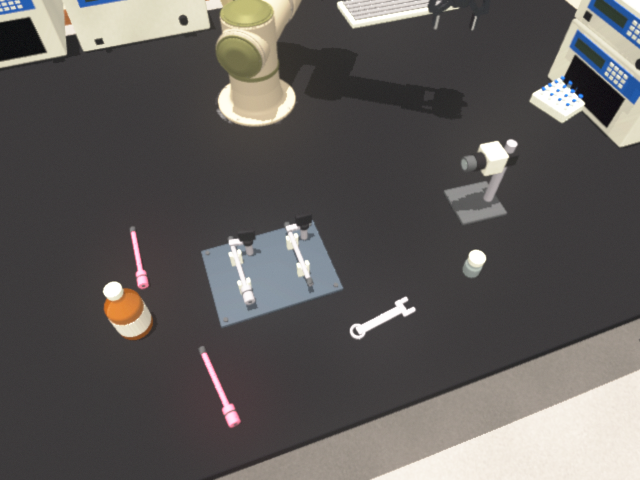

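View pics/top0.png

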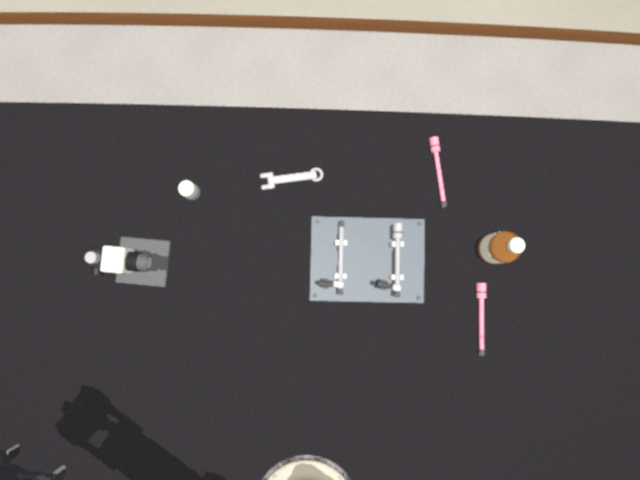

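Look-alikes: the pink collar columns at top (438,172) and (480,317) (scene (220,388), (138,258)) are not meant. The steel one with the thick collar is at top (398,260), in the right cradle. The plain column is at (341,258). Next, the close crop and measurements.

```bash
python3 - <<'E'
from h import *
im=cv2.imread('pics/top0.png'); d=np.load('pics/top0.npy')
cr=cv2.resize(im[205:315,300:435],None,fx=5.5,fy=5.4,interpolation=cv2.INTER_CUBIC)[:598,:800]; cv2.imwrite('pics/crop1.png',cr)
b=im[205:315,300:435].astype(int); m=((b[:,:,0]>75)).astype(np.uint8)
m=cv2.morphologyEx(m,cv2.MORPH_CLOSE,np.ones((9,9)))
cs=max(cv2.findContours(m,cv2.RETR_EXTERNAL,cv2.CHAIN_APPROX_NONE)[0],key=cv2.contourArea)
pts=np.array([at_z('top',(p[0][0]+300,p[0][1]+205),10)[:2] for p in cs],np.float32)
r=cv2.minAreaRect(pts); print('rack',r)
def dep(uv):
    u,v=map(int,np.round(uv)); w=d[v-1:v+2,u-1:u+2]; return at_depth('top',uv,np.median(w)).round(1)
for n,uv,z in [('gcol',(397.5,261),45),('pcol',(341,258),45),('inlet',(397,225),45),('rknob',(384.5,285),90),('lknob',(326,282),90),('lens',(146,264),160),('focus',(168,266),160),('block',(113,260),186),('base',(143,262),12),('post',(92,258),197)]:
    print(n,at_z('top',uv,z).round(1),'depth',dep(uv))
s=cv2.imread('pics/scene0.png'); 
print('scene lens',at_z('scene',(465,167),160).round(1),'lknob',at_z('scene',(304,218),83).round(1),'gcol',at_z('scene',(239,265),45).round(1))
def line(cam,a,z): return at_z(cam,a,z)
cs=cv2.resize(im[225:300,75:185],None,fx=7,fy=7,interpolation=cv2.INTER_CUBIC); cv2.imwrite('pics/crop2.png',cs)
cs=cv2.resize(s[125:230,430:530],None,fx=5.5,fy=5.5,interpolation=cv2.INTER_CUBIC); cv2.imwrite('pics/crop3.png',cs)
E
```

```text
rack ((582.5335083007812, -126.98930358886719), (206.00357055664062, 276.3739013671875), 0.3375646770000458)
gcol [ 579. -193.   45.] depth [ 578.8 -192.1   50.4]
pcol [582.1 -63.2  45. ] depth [581.9 -62.9  50.3]
inlet [ 662.  -190.4   45. ] depth [ 660.8 -188.7   55.4]
rknob [ 524.2 -157.8   90. ] depth [ 524.3 -157.2   94.3]
lknob [527.1 -29.6  90. ] depth [527.1 -29.5  94.2]
lens [553.6 341.1 160. ] depth [553.4 334.9 176.8]
focus [550.9 295.5 160. ] depth [552.2 346.3   1.5]
block [559.2 398.6 186. ] depth [559.2 398.5 186.3]
base [559.7 403.   12. ] depth [557.2 340.7 178.2]
post [561.6 436.2 197. ] depth [561.6 435.7 198.1]
scene lens [564.3 333.1 160. ] lknob [525.5 -27.1  83. ] gcol [ 572.7 -190.6   45. ]
```

View pics/crop1.png

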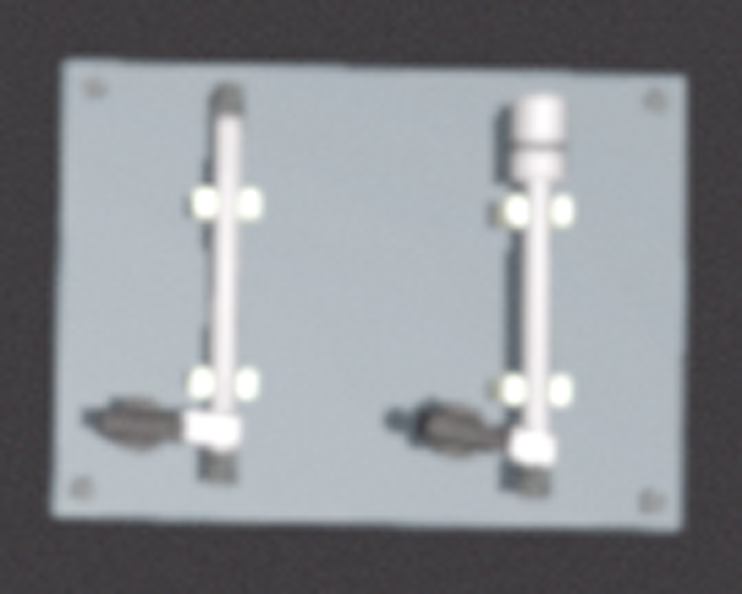

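View pics/crop2.png

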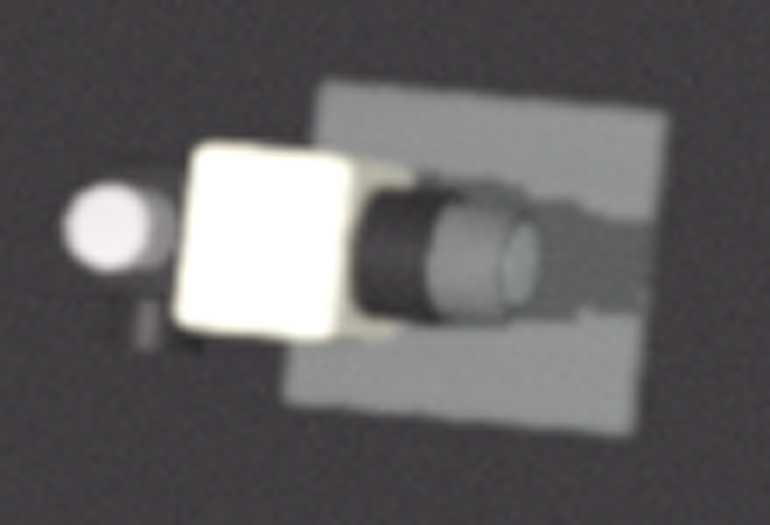

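The crop shows the steel column with the thick collar in the right cradle (top px ~(398,225) collar). Its clamp is nearly closed over the tube, with the knob at (384,285). The camera crop shows a base turned a few degrees, with the lens facing the rack. Now precise fits.

```bash
cat >> h.py <<'E'
def cloud(cam,d,box):
    l,t,r,b=box; return np.array([np.r_[at_depth(cam,(u,v),d[v,u]),u,v] for v in range(t,b) for u in range(l,r) if d[v,u]>0])
def rect(P):
    (c,s,a)=cv2.minAreaRect(P[:,:2].astype(np.float32)); return np.round(c,1),np.round(s,1),round(a,2)
def axis(P):
    c=P[:,:2].mean(0); v=np.linalg.svd(P[:,:2]-c)[2][0]; v*=np.sign(v[np.argmax(abs(v))]); return c.round(1),np.degrees(np.arctan2(v[1],v[0])).round(2),len(P)
E
python3 - <<'E'
from h import *
im=cv2.imread('pics/top0.png'); d=np.load('pics/top0.npy')
P=cloud('top',d,(300,205,435,315)); z=P[:,2]
print('plate',rect(P[(z>6)&(z<14)]))
for n,y in(('g',-192),('p',-63)):
    Q=P[(abs(P[:,1]-y)<9)&(z>42)&(z<58)&(P[:,0]>545)&(P[:,0]<645)]; T=Q[(Q[:,0]<610)&(Q[:,0]>552)&(abs(Q[:,1]-y)<7)]
    print(n,'tube',axis(T),T[:,0].min(),T[:,0].max())
    Q=P[(abs(P[:,1]-y)<16)&(z>40)&(z<70)]; print(' all',rect(Q)); C=Q[Q[:,0]>632]; print(' collar',rect(C),C[:,2].max())
for n,y in(('r',-158),('l',-29)):
    K=P[(abs(P[:,1]-y)<30)&(z>85)&(z<105)]; print('knob',n,rect(K),axis(K),np.median(K[:,2]))
    A=P[(P[:,0]<550)&(abs(P[:,1]-(y-34))<20)&(z>56)&(z<66)]; print('arm',rect(A),axis(A))
C=cloud('top',d,(75,220,190,300)); z=C[:,2]
B=C[(z>183)&(z<189)]; print('block',rect(B),np.median(B[:,2]))
L=C[(z>150)&(z<182)&(C[:,1]<375)&(C[:,1]>325)]; print('barrel',rect(L),L[:,2].max()); 
for y in range(330,372,6):
    S=L[abs(L[:,1]-y)<3]; print(y,len(S),S[:,0].mean().round(1) if len(S) else '', S[:,2].max().round(1) if len(S) else '')
g=im[220:300,75:190].astype(int).sum(2)
# base plate edges by brightness at z=12
m=[(u,v) for v in range(220,300) for u in range(115,175) if im[v,u].astype(int).sum()>270 and abs(at_depth('top',(u,v),d[v,u])[2]-12)<8]
print('base z12',rect(np.array([at_z('top',p,12) for p in m])))
print('bg/plate brightness',im[290,60].sum(),im[240,155].sum())
ctrl.capture('scene')
print([ (r['uv'],r['conf']) for q in('lens','inspection_camera') for r in ctrl.place_of('scene',q)])
ds=np.load('pics/scene0.npy'); S=cloud('scene',ds,(450,130,525,225)); z=S[:,2]
B=S[(z>183)&(z<190)&(S[:,1]<426)]; print('scene block',rect(B))
L=S[(z>130)&(z<184)&(S[:,1]<370)]; print('scene barrel',L[:,:3].min(0),L[:,:3].max(0))
E
```

```text
Traceback (most recent call last):
  File "h.py", line 19, in cloud
    l,t,r,b=box; return np.array([np.r_[at_depth(cam,(u,v),d[v,u]),u,v] for v in range(t,b) for u in range(l,r) if d[v,u]>0])
                                        ~~~~~~~~^^^^^^^^^^^^^^^^^^
  File "h.py", line 12, in at_depth
    o,d=ray(cam,uv); return o+d*dep
        ~~~^^^^^^^^
  File "h.py", line 4, in ray
    c=ctrl.calibration(cam); d=np.array([(uv[0]-c['cx'])/c['fx'],(uv[1]-c['cy'])/c['fy']])
ValueError: time passes only in moves, steps and waits
```

```bash
sed -i 's/^def ray/CAL={c:ctrl.calibration(c) for c in ("scene","top")}\ndef ray/; s/c=ctrl.calibration(cam)/c=CAL[cam]/' h.py
cat > m.py <<'E'
from h import *
im=cv2.imread('pics/top0.png'); d=np.load('pics/top0.npy')
P=cloud('top',d,(300,205,435,315)); z=P[:,2]
print('plate',rect(P[(z>6)&(z<14)]))
for n,y in(('g',-192),('p',-63)):
    Q=P[(abs(P[:,1]-y)<9)&(z>42)&(z<58)&(P[:,0]>545)&(P[:,0]<645)]; T=Q[(Q[:,0]<610)&(Q[:,0]>552)&(abs(Q[:,1]-y)<7)]
    print(n,'tube',axis(T),T[:,0].min(),T[:,0].max())
    Q=P[(abs(P[:,1]-y)<16)&(z>40)&(z<70)]; print(' all',rect(Q)); C=Q[Q[:,0]>632]; print(' collar',rect(C),C[:,2].max())
for n,y in(('r',-158),('l',-29)):
    K=P[(abs(P[:,1]-y)<30)&(z>85)&(z<105)]; print('knob',n,rect(K),axis(K),np.median(K[:,2]))
    A=P[(P[:,0]<550)&(abs(P[:,1]-(y-34))<20)&(z>56)&(z<66)]; print('arm',rect(A),axis(A))
C=cloud('top',d,(75,220,190,300)); z=C[:,2]
B=C[(z>183)&(z<189)]; print('block',rect(B),np.median(B[:,2]))
L=C[(z>150)&(z<182)&(C[:,1]<375)&(C[:,1]>325)]; print('barrel',rect(L),L[:,2].max()) 
for y in range(330,372,6):
    S=L[abs(L[:,1]-y)<3]; print(y,len(S),S[:,0].mean().round(1) if len(S) else '', S[:,2].max().round(1) if len(S) else '')
print('base by depth',rect(C[(z>7)&(z<17)]))
ds=np.load('pics/scene0.npy'); S=cloud('scene',ds,(450,130,525,225)); z=S[:,2]
B=S[(z>183)&(z<190)&(S[:,1]<426)]; print('scene block',rect(B))
L=S[(z>130)&(z<184)&(S[:,1]<370)]; print('scene barrel',L[:,:3].min(0),L[:,:3].max(0))
E
python3 m.py
```

```text
plate (array([ 582.3, -126.1]), array([253.7, 316.6]), 2.72)
g tube (array([ 579.7, -190. ]), np.float64(0.04), 94) 553.6690732459242 608.5404316024673
 all (array([ 583.5, -191.7]), array([ 25.6, 168.9]), 88.67)
 collar (array([ 650.5, -190.2]), array([17.9, 34.9]), 88.14) 61.5256783849818
p tube (array([582.4, -62.4]), np.float64(-0.16), 118) 552.2686851334091 609.3846806707688
 all (array([584.8, -62.9]), array([ 27.1, 169.1]), 88.58)
 collar (array([650.7, -62.2]), array([37. , 11.7]), 1.08) 55.32725834011694
knob r (array([ 525.7, -157.9]), array([33.6, 11.1]), 77.67) (array([ 525.7, -157.4]), np.float64(77.97), 80) 94.59424893786468
arm (array([ 530.1, -189.9]), array([16.9, 32.4]), 79.27) (array([ 520.5, -188.1]), np.float64(19.19), 42)
knob l (array([525. , -29.6]), array([ 8.8, 34.8]), 1.63) (array([525., -29.]), np.float64(91.97), 82) 94.87081776313147
arm (array([520.7, -58.4]), array([18.1, 20.4]), 1.43) (array([524. , -58.6]), np.float64(86.84), 55)
block (array([561.3, 397.5]), array([52.1, 76.6]), 1.08) 186.92624408078478
barrel (array([558.3, 354.6]), array([43.8, 39.9]), 84.09) 181.96751140036724
330 6 567.2 174.9
336 98 557.5 180.7
342 50 557.7 180.4
348 46 558.3 181.2
354 63 560.8 181.6
360 61 557.4 182.0
366 48 560.0 182.0
base by depth (array([565.1, 434. ]), array([263.9, 181.8]), 89.76)
scene block (array([562.1, 398.3]), array([45.9, 52.2]), 87.75)
scene barrel [539.33719041 331.27433912 144.3512689 ] [581.00021994 369.98888569 182.70272754]
```

```bash
cat > m2.py <<'E'
from h import *
im=cv2.imread('pics/top0.png'); g=im.astype(float).mean(2)
def edge(a,b,n,half,z,dark2light=None):
    """refine edge line from pixel a to b: scan across, subpixel max gradient, fit world line at z"""
    a,b=np.array(a,float),np.array(b,float); t=(b-a)/np.linalg.norm(b-a); nn=np.array([-t[1],t[0]]); out=[]
    s=np.arange(-half,half+.01,.25); gs=cv2.GaussianBlur(g,(0,0),.7).astype(np.float32)
    for f in np.linspace(.08,.92,n):
        q=(a+f*(b-a))[None]+s[:,None]*nn
        v=cv2.remap(gs,q[:,0].astype(np.float32),q[:,1].astype(np.float32),cv2.INTER_LINEAR).ravel()
        gr=abs(np.gradient(v)); k=gr.argmax(); w=slice(max(0,k-5),k+6); ss=(s[w]*gr[w]).sum()/gr[w].sum()
        out.append(at_z('top',a+f*(b-a)+ss*nn,z)[:2])
    o=np.array(out,np.float32); vx,vy,x,y=cv2.fitLine(o,cv2.DIST_HUBER,0,.01,.01).ravel(); return np.array([x,y]),np.degrees(np.arctan2(vy,vx))%180
def corners(px,z):
    L=[edge(px[i],px[(i+1)%4],25,3,z) for i in range(4)]; C=[]
    for i in range(4):
        (p,a),(q,b)=L[i-1],L[i]; u=[np.cos(np.radians(a)),np.sin(np.radians(a))]; w=[np.cos(np.radians(b)),np.sin(np.radians(b))]
        k=np.linalg.solve(np.array([u,[-w[0],-w[1]]]).T,q-p); C.append(p+k[0]*np.array(u))
    C=np.array(C); print('angles',[round(float(l[1]),2) for l in L],'centre',C.mean(0).round(1),'sides',[np.linalg.norm(C[i]-C[(i+1)%4]).round(1) for i in range(4)]); return C
c1=lambda x,y:(300+x/5.5-.4,205+y/5.4-.4)
corners([c1(64,60),c1(687,74),c1(684,530),c1(52,517)],10)
c2=lambda x,y:(75+x/7-.4,225+y/7-.4)
print('base'); corners([c2(322,80),c2(668,112),c2(632,437),c2(285,403)],12)
print('block'); corners([c2(193,143),c2(352,155),c2(336,340),c2(175,328)],186)
print('barrel edge sides z160',edge(c2(440,188),c2(520,200),12,3,160),edge(c2(430,318),c2(500,324),12,3,160))
print('front',edge(c2(540,235),c2(535,280),8,3,160))
print('tube g',edge(c1(523,225),c1(523,380),20,1.5,47),edge(c1(551,225),c1(551,380),20,1.5,47))
print('collar', edge(c1(514,100),c1(511,178),10,2,47),edge(c1(565,100),c1(562,178),10,2,47),'end',edge(c1(520,93),c1(560,94),8,2,45))
# saddles
for n,x,y in(('r+',540,211),('r-',537,390),('l+',228,203),('l-',224,384)): print(n,at_z('top',c1(x,y),50).round(1))
E
python3 m2.py
```

```text
angles [90.4, 179.88, 90.4, 0.64] centre [ 582.4 -126.9] sides [np.float32(272.0), np.float32(200.3), np.float32(269.4), np.float32(200.3)]
base
angles [86.47, 176.91, 86.43, 177.36] centre [561.3 401. ] sides [np.float32(114.0), np.float32(109.5), np.float32(113.1), np.float32(109.5)]
block
angles [85.1, 178.51, 88.09, 177.32] centre [561.  399.5] sides [np.float32(48.3), np.float32(52.4), np.float32(49.3), np.float32(54.9)]
barrel edge sides z160 (array([580.9007 , 349.21625], dtype=float32), np.float32(90.73267)) (array([537.7609 , 351.17285], dtype=float32), np.float32(90.060776))
front (array([559.28906, 330.41257], dtype=float32), np.float32(176.3755))
tube g (array([ 582.5724 , -186.43346], dtype=float32), np.float32(0.37754968)) (array([ 579.9658 , -196.76944], dtype=float32), np.float32(0.8217594))
collar (array([ 649.12   , -181.62685], dtype=float32), np.float32(176.64836)) (array([ 649.794  , -200.19334], dtype=float32), np.float32(178.80243)) end (array([ 668.2569 , -192.64537], dtype=float32), np.float32(84.16666))
r+ [ 618.5 -192.1   50. ]
r- [ 542.8 -192.2   50. ]
l+ [618.  -62.1  50. ]
l- [541.7 -62.5  50. ]
```

Rack: centre (582.4, −126.9), yaw 0.4°. Right knob: (525, −158), bar at 78°. The rack geometry agrees with both. Moving to above the knob.

Request:
send_rows:
  targets:
    - {"offset": [33.9,-64.9,0],"spin": -1.417}
    - {"offset": [33.9,-64.9,0],"spin": -1.417}
    - {"offset": [33.9,-64.9,0],"spin": -1.417}
    - {"offset": [33.9,-64.9,0],"spin": -1.417}
    - {"offset": [33.9,-64.9,0],"spin": -1.417}
    - {"offset": [33.9,-64.9,0],"spin": -1.417}
    - {"offset": [33.9,-64.9,0],"spin": -1.417}
    - {"offset": [33.9,-64.9,0],"spin": -1.417}
  grip: 0.6

```text
time_s: 2.17
eef_pos: [341.1, 193.5, 209.3]
ee_rot: [0.0, 0.632, 0.775, 0.0]
force: [1.4, 0.0, 1.4]
grip_width: 0.602
grip_force: 0.0
```

Request:
send_rows:
  targets:
    - {"offset": [18.4,-35.2,0],"spin": -0.417}
    - {"offset": [18.4,-35.2,0],"spin": -0.417}
    - {"offset": [18.4,-35.2,0],"spin": -0.417}
    - {"offset": [18.4,-35.2,0],"spin": -0.417}
    - {"offset": [18.4,-35.2,0],"spin": -0.417}
    - {"offset": [18.4,-35.2,0],"spin": -0.417}
    - {"offset": [18.4,-35.2,0],"spin": -0.417}
    - {"offset": [18.4,-35.2,0],"spin": -0.417}

```text
time_s: 2.83
eef_pos: [495.6, -102.2, 209.1]
ee_rot: [0.0, 0.777, 0.629, 0.0]
force: [1.5, 0.0, 0.2]
grip_width: 0.6
grip_force: 0.0
```

Request:
send_rows:
  targets:
    - {"offset": [0,0,0],"spin": 0}
    - {"offset": [0,0,0],"spin": 0}
    - {"offset": [0,0,0],"spin": 0}

```text
time_s: 3.08
eef_pos: [494.8, -99.6, 208.8]
ee_rot: [-0.0, 0.777, 0.629, -0.0]
force: [0.2, 0.1, 0.2]
grip_width: 0.604
grip_force: 0.0
```

Request:
send_rows:
  targets:
    - {"offset": [3.0,-5.8,0]}
    - {"offset": [3.0,-5.8,0]}
    - {"offset": [3.0,-5.8,0]}
    - {"offset": [3.0,-5.8,-4]}
    - {"offset": [3.0,-5.8,-8]}
    - {"offset": [3.0,-5.8,-12]}
    - {"offset": [3.0,-5.8,-14.4]}
    - {"offset": [3.0,-5.8,-14.4]}

```text
invalid input
```

Request:
send_rows:
  targets:
    - {"offset": [0,0,0]}
    - {"offset": [0,0,0]}
    - {"offset": [0,0,0]}
    - {"offset": [0,0,0]}
    - {"offset": [0,0,0]}
    - {"offset": [0,0,0]}
  grip: 0
  squeeze: 30

```text
invalid input
```

Request:
send_rows:
  targets:
    - {"offset": [3.0,-5.8,0],"spin": 0}
    - {"offset": [3.0,-5.8,0],"spin": 0}
    - {"offset": [3.0,-5.8,0],"spin": 0}
    - {"offset": [3.0,-5.8,-4],"spin": 0}
    - {"offset": [3.0,-5.8,-8],"spin": 0}
    - {"offset": [3.0,-5.8,-12],"spin": 0}
    - {"offset": [3.0,-5.8,-14.4],"spin": 0}
    - {"offset": [3.0,-5.8,-14.4],"spin": 0}

```text
time_s: 3.75
eef_pos: [522.2, -155.0, 60.8]
ee_rot: [-0.004, 0.776, 0.63, -0.002]
force: [-0.9, 0.5, -0.2]
grip_width: 0.601
grip_force: 0.0
```

Request:
send_rows:
  targets:
    - {"offset": [0,0,0],"spin": 0}
    - {"offset": [0,0,0],"spin": 0}
    - {"offset": [0,0,0],"spin": 0}
    - {"offset": [0,0,0],"spin": 0}
    - {"offset": [0,0,0],"spin": 0}
    - {"offset": [0,0,0],"spin": 0}
  grip: 0
  squeeze: 30

```text
time_s: 4.25
eef_pos: [525.6, -158.1, 67.3]
ee_rot: [0.001, 0.777, 0.63, 0.0]
force: [-3.9, 1.8, 8.5]
grip_width: 0.112
grip_force: 29.9
```

Request:
send_rows:
  targets:
    - {"offset": [0,0,0],"spin": -0.08}
    - {"offset": [0,0,0],"spin": -0.16}
    - {"offset": [0,0,0],"spin": -0.24}
    - {"offset": [0,0,0],"spin": -0.32}
    - {"offset": [0,0,0],"spin": -0.4}
    - {"offset": [0,0,0],"spin": -0.48}
    - {"offset": [0,0,0],"spin": -0.56}
    - {"offset": [0,0,0],"spin": -0.56}

```text
time_s: 4.92
eef_pos: [526.1, -158.3, 67.3]
ee_rot: [0.001, 0.921, 0.388, 0.001]
force: [-2.2, 0.4, 7.1]
grip_width: 0.109
grip_force: 29.7
```

Request:
send_rows:
  targets:
    - {"offset": [0,0,0],"spin": -0.08}
    - {"offset": [0,0,0],"spin": -0.16}
    - {"offset": [0,0,0],"spin": -0.24}
    - {"offset": [0,0,0],"spin": -0.32}
    - {"offset": [0,0,0],"spin": -0.4}
    - {"offset": [0,0,0],"spin": -0.48}
    - {"offset": [0,0,0],"spin": -0.58}
    - {"offset": [0,0,0],"spin": -0.58}

```text
time_s: 5.58
eef_pos: [526.3, -158.8, 67.4]
ee_rot: [0.001, 0.994, 0.108, 0.002]
force: [-0.3, -1.1, 5.7]
grip_width: 0.114
grip_force: 29.5
```

Request:
send_rows:
  targets:
    - {"offset": [0,0,0],"spin": 0}
    - {"offset": [0,0,0],"spin": 0}

```text
time_s: 5.75
eef_pos: [526.3, -158.8, 67.4]
ee_rot: [0.001, 0.994, 0.111, 0.002]
force: [0.2, -1.1, 5.7]
grip_width: 0.113
grip_force: 29.6
```

Request:
send_rows:
  targets:
    - {"offset": [0,0,0],"spin": 0}
    - {"offset": [0,0,0],"spin": 0}
    - {"offset": [0,0,0],"spin": 0}
    - {"offset": [0,0,3],"spin": 0}
    - {"offset": [0,0,6],"spin": 0}
    - {"offset": [0,0,9],"spin": 0}
    - {"offset": [0,0,10],"spin": 0}
  grip: 0.5

```text
time_s: 6.33
eef_pos: [526.4, -158.6, 169.5]
ee_rot: [0.002, 0.994, 0.111, 0.003]
force: [1.1, -1.0, 1.0]
grip_width: 0.503
grip_force: 0.0
```

Request:
send_rows:
  targets:
    - {"offset": [3,-1.5,0],"spin": -0.1}
    - {"offset": [6.6,-3.4,0],"spin": -0.215}
    - {"offset": [6.6,-3.4,0],"spin": -0.215}
    - {"offset": [6.6,-3.4,0],"spin": -0.215}
    - {"offset": [6.6,-3.4,0],"spin": -0.215}

```text
time_s: 6.75
eef_pos: [590.6, -191.6, 164.3]
ee_rot: [-0.0, 1.0, 0.004, -0.001]
force: [-0.1, 0.6, 0.3]
grip_width: 0.502
grip_force: 0.0
```

```bash
python3 - <<'E'
from h import *
im,d=snap('scene','s1'); a=im[200:325,190:360,::-1]; t,_=snap('top','t1'); b=t[205:315,300:435,::-1]
A=cv2.resize(a,(544,400),interpolation=cv2.INTER_CUBIC); B=cv2.resize(b,(256,209)); B=np.vstack([B,np.zeros((191,256,3),np.uint8)])
cv2.imwrite('pics/c4.png',np.hstack([A,B]))
s=ctrl.sense(); print(s['time_s'],s['eef_pos'],s['ee_rot'])
E
```

```text
6.85 [ 590.43113097 -191.51947281  165.24024565] [-9.27160699e-05  9.99992817e-01  3.78740822e-03 -1.15289284e-04]
```

View pics/c4.png

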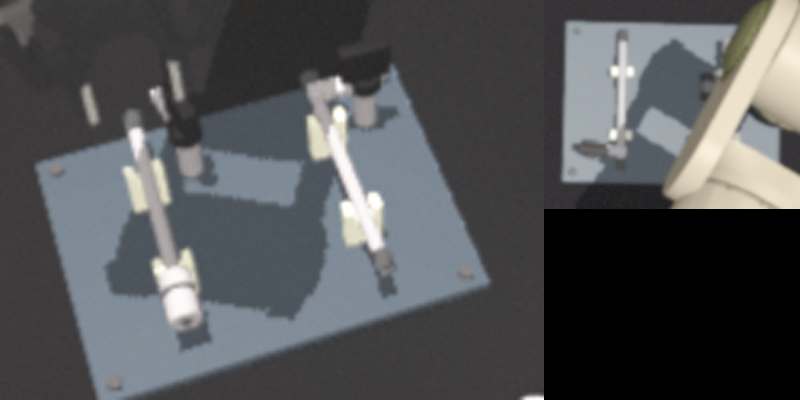

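The picture shows the right clamp's arm swung clear at crop (158,100), away from the tube. The left clamp is still closed. Descending to grip the tube.

Request:
send_rows:
  targets:
    - {"offset": [0.1,0,-3.5],"spin": 0}
    - {"offset": [0.1,0,-7],"spin": 0}
    - {"offset": [0.1,0,-9.5],"spin": 0}
    - {"offset": [0.1,0,-11.5],"spin": 0}
    - {"offset": [0.1,0,-12.8],"spin": 0}
    - {"offset": [0.1,0,-13.5],"spin": 0}
    - {"offset": [0.1,0,-13.8],"spin": 0}
    - {"offset": [0.1,0,-13.8],"spin": 0}

```text
time_s: 7.52
eef_pos: [592.0, -191.9, 27.4]
ee_rot: [0.0, 1.0, 0.004, 0.0]
force: [0.2, 0.2, -0.3]
grip_width: 0.5
grip_force: 0.0
```

Request:
send_rows:
  targets:
    - {"offset": [0,0,0],"spin": 0}
    - {"offset": [0,0,0],"spin": 0}
    - {"offset": [0,0,0],"spin": 0}
    - {"offset": [0,0,0],"spin": 0}
    - {"offset": [0,0,0],"spin": 0}
    - {"offset": [0,0,0],"spin": 0}
    - {"offset": [0,0,0],"spin": 0}
  grip: 0
  squeeze: 60

```text
time_s: 8.1
eef_pos: [592.4, -192.3, 27.5]
ee_rot: [0.0, 1.0, 0.003, 0.0]
force: [-0.4, -0.9, 5.2]
grip_width: -0.004
grip_force: 2.3
```

```bash
python3 - <<'E'
from h import *
im,d=snap('scene','s2'); a=im[200:325,190:360,::-1]
cv2.imwrite('pics/c5.png',cv2.resize(a,(800,588),interpolation=cv2.INTER_CUBIC))
s=ctrl.sense(); print(s['time_s'],s['eef_pos'],s['grip_width'],s['grip_force'],s['force'],s['wrist_torque'])
E
```

```text
8.15 [ 592.37640303 -192.27968489   27.51288054] 0.000740709604150778 2.5370597653090954 [ 0.2236511  -0.75340266  5.21835039] [-0.07501482  0.05950169  0.03653486]
```

View pics/c5.png

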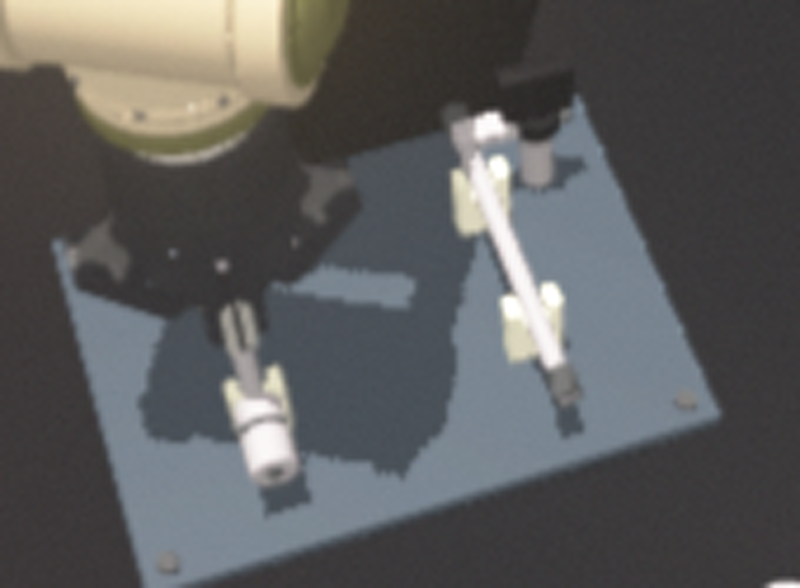

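```bash
python3 - <<'E'
from h import *
d=np.load('pics/s2.npy')
for z in (27,40,50,60,75): 
    p=proj('scene',(592.4,-192.3,z)); print(z,p.round(1),((p-[190,200])*[800/170,588/125]).round(0))
for x,y in ((232,330),(246,330),(240,370),(250,390),(238,345)):
    u,v=190+x*170/800,200+y*125/588; print((x,y),at_depth('scene',(u,v),d[int(round(v)),int(round(u))]).round(1))
E
```

```text
27 [241.5 277. ] [242. 362.]
40 [240.7 273.9] [239. 347.]
50 [240.2 271.4] [236. 336.]
60 [239.6 268.9] [233. 324.]
75 [238.7 265. ] [229. 306.]
(232, 330) [ 601.4 -194.    69.4]
(246, 330) [ 601.4 -188.    66.4]
(240, 370) [ 612.7 -195.1   53.7]
(250, 390) [ 620.9 -193.3   48.5]
(238, 345) [ 602.9 -193.    58.6]
```

```bash
python3 - <<'E'
from h import *
d=np.load('pics/s2.npy'); C=cloud('scene',d,(225,258,262,295))
Q=C[(abs(C[:,1]+192)<25)&(C[:,0]>575)&(C[:,0]<625)&(C[:,2]>15)]
for v in range(262,288,2):
    print(v,[f"{int(q[3])}:{q[0]:.0f},{q[1]:.0f},{q[2]:.0f}" for q in Q[Q[:,4]==v]])
im=cv2.imread('pics/s2.png')[255:295,222:262]; cv2.imwrite('pics/c6.png',cv2.resize(im,(600,600),interpolation=cv2.INTER_NEAREST))
E
```

```text
262 ['226:600,-216,110', '227:599,-214,108', '228:597,-212,104', '229:599,-210,105', '230:597,-208,101', '231:608,-206,117', '232:600,-204,104', '233:604,-203,108', '234:600,-200,102', '235:603,-199,106', '236:601,-197,102', '237:605,-195,107', '238:593,-192,87', '239:594,-190,88', '240:601,-189,97', '241:602,-187,98', '242:602,-185,97', '243:603,-183,97', '244:603,-181,96', '245:600,-179,90']
264 ['226:603,-217,108', '227:602,-215,104', '228:602,-213,104', '229:596,-211,94', '230:598,-209,96', '231:596,-207,92', '232:604,-205,103', '233:602,-203,99', '234:605,-202,102', '235:605,-200,101', '236:602,-198,95', '237:602,-196,95', '238:598,-193,87', '239:600,-192,90', '240:599,-190,87', '241:603,-188,93', '242:601,-186,89', '243:596,-183,80', '244:597,-182,80', '245:597,-180,79']
266 ['227:605,-216,102', '228:604,-214,100', '233:603,-204,94', '234:602,-202,91', '235:602,-200,90', '236:598,-198,82', '237:602,-197,87', '238:601,-195,85', '239:600,-193,83', '240:600,-191,81', '241:601,-189,83', '242:603,-187,83', '243:598,-184,76', '244:598,-182,75', '245:598,-180,73', '246:599,-179,74']
2
[... 925 characters left out ...]
0:608,-197,50', '241:608,-195,49', '242:609,-193,50', '243:612,-191,53', '244:610,-189,49', '246:613,-185,51', '247:615,-183,53', '248:615,-181,51']
280 ['239:612,-200,50', '240:611,-198,46', '241:614,-196,50', '242:614,-194,50', '243:616,-192,52', '244:616,-190,50', '247:617,-184,49', '248:618,-182,50', '249:619,-180,51']
282 ['238:617,-203,52', '239:618,-201,52', '240:617,-199,50', '241:618,-197,50', '242:621,-195,53', '243:620,-193,51', '244:619,-191,48', '245:620,-189,49', '246:614,-187,37', '247:624,-185,52', '248:622,-183,49', '249:624,-181,50']
284 ['238:623,-204,54', '239:623,-202,52', '240:622,-200,50', '249:622,-182,40', '250:621,-180,37']
286 ['239:622,-203,43', '250:622,-181,30']
```

View pics/c6.png

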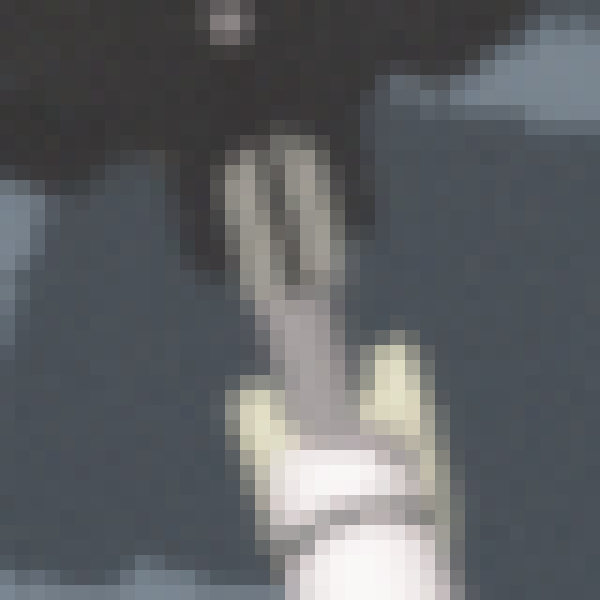

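Request:
send_rows:
  targets:
    - {"offset": [0,0,1],"spin": 0}
    - {"offset": [0,0,2],"spin": 0}
    - {"offset": [0,0,4],"spin": 0}
    - {"offset": [0,0,6],"spin": 0}
    - {"offset": [0,0,6],"spin": 0}
    - {"offset": [0,0,6],"spin": 0}

```text
time_s: 8.65
eef_pos: [592.6, -192.2, 88.5]
ee_rot: [0.001, 1.0, 0.003, 0.001]
force: [0.6, 1.1, -0.5]
grip_width: 0.003
grip_force: 0.0
```

```bash
python3 - <<'E'
from h import *
im,d=snap('scene','s3'); s=ctrl.sense(); print(s['time_s'],s['eef_pos'],s['grip_width'],s['grip_force'],s['force'])
print(proj('scene',s['eef_pos']), proj('scene',s['eef_pos']+[11,0,0]))
cv2.imwrite('pics/c7.png',cv2.resize(im[235:300,200:275,::-1],(690,598),interpolation=cv2.INTER_NEAREST))
E
```

```text
8.7 [ 591.96752877 -191.91417103   87.20827443] -0.002725640115985186 0.0 [-0.33068011  0.24810702 -0.23006716]
[238.07529774 261.59559722] [239.38132168 265.87553816]
```

View pics/c7.png

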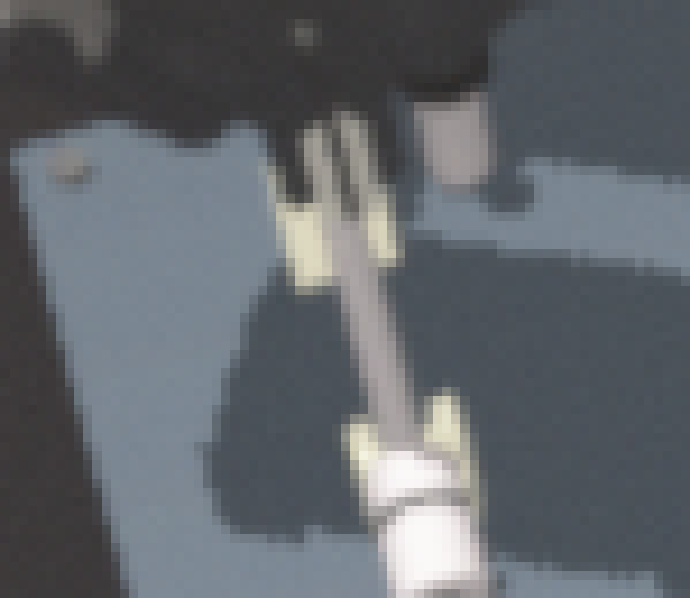

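```bash
python3 - <<'E'
from h import *
d=np.load('pics/s3.npy'); im=cv2.imread('pics/s3.png'); C=cloud('scene',d,(226,240,250,268))
Q=C[(abs(C[:,1]+192)<14)&(C[:,0]>560)&(C[:,0]<625)]
for v in range(244,266):
    print(v,[f"{int(q[3])}:{q[0]:.0f},{q[1]:.0f},{q[2]:.0f},b{im[v,int(q[3])].mean():.0f}" for q in Q[Q[:,4]==v] if 233<=q[3]<=241])
E
```

```text
244 ['233:601,-194,164,b54', '234:590,-192,147,b54', '235:592,-190,149,b53', '236:603,-189,163,b54', '237:601,-187,160,b55', '238:602,-185,160,b56', '239:603,-183,161,b56', '240:605,-182,163,b57', '241:601,-179,156,b55']
245 ['233:605,-195,166,b56', '234:594,-192,149,b55', '235:595,-191,150,b55', '236:604,-189,161,b56', '237:602,-187,158,b57', '238:604,-186,160,b56', '239:601,-184,156,b57', '240:606,-182,161,b55', '241:603,-180,156,b58']
246 ['233:603,-195,160,b57', '234:595,-193,148,b55', '235:597,-191,150,b58', '236:596,-189,148,b70', '237:602,-188,155,b69', '238:604,-186,156,b61', '239:604,-184,156,b56', '240:604,-182,155,b58', '241:601,-180,151,b58']
247 ['233:603,-196,157,b56', '234:604,-194,158,b62', '235:600,-192,151,b62', '236:600,-190,150,b94', '237:601,-188,150,b114', '238:602,-186,151,b95', '239:602,-184,150,b71', '240:597,-182,142,b58', '241:597,-180,141,b58']
248 ['233:601,-196,151,b74', '234:599,-194,147,b104', '235:599,-192,147,b85', '236:603,-191,150,b103', '237:601,-189,147,b139', '238:602,-187,147,b141', '239:597,-185,140,b108', '240:599,-183,142,b72', '241:597,-181
[... 2118 characters left out ...]
4', '236:562,-194,51,b166', '237:563,-192,51,b166', '238:561,-190,47,b160', '239:565,-188,51,b161']
261 ['235:563,-196,49,b185', '236:563,-194,49,b170', '237:564,-192,49,b168', '238:565,-190,49,b162', '239:565,-188,48,b156']
262 ['236:566,-195,49,b169', '237:568,-193,52,b167', '238:568,-191,50,b163', '239:568,-189,49,b158']
263 ['236:567,-195,47,b170', '237:570,-194,50,b165', '238:572,-192,52,b164', '239:572,-190,51,b159', '240:573,-188,51,b156']
264 ['236:571,-196,49,b171', '237:573,-194,51,b165', '238:574,-192,52,b166', '239:575,-190,52,b160', '240:572,-188,46,b148']
265 ['236:571,-197,46,b145', '237:575,-195,50,b157', '238:577,-193,52,b167', '239:576,-191,50,b162', '240:577,-189,51,b152']
```

The fingertip sits about 26 mm above where the TCP reading puts it: the lowest pad depth point is z≈114 when the TCP reads 87. The pads therefore closed just above the tube. The column is still seated at (238,265). I'll open, go lower in small steps and regrip.

Request:
send_rows:
  targets:
    - {"offset": [0.1,0,0],"spin": 0}
    - {"offset": [0.1,0,0],"spin": 0}
    - {"offset": [0.1,0,0],"spin": 0}
    - {"offset": [0.1,0,-2],"spin": 0}
    - {"offset": [0.1,0,-4],"spin": 0}
    - {"offset": [0.1,0,-5.5],"spin": 0}
    - {"offset": [0.1,0,-6],"spin": 0}
    - {"offset": [0.1,0,-6],"spin": 0}
  grip: 0.4

```text
time_s: 9.37
eef_pos: [592.3, -191.7, 25.6]
ee_rot: [-0.001, 1.0, 0.003, -0.001]
force: [0.2, 0.3, -0.4]
grip_width: 0.403
grip_force: 0.0
```

Request:
send_rows:
  targets:
    - {"offset": [0,0,-0.4],"spin": 0}
    - {"offset": [0,0,-0.8],"spin": 0}
    - {"offset": [0,0,-1.0],"spin": 0}
    - {"offset": [0,0,-1.0],"spin": 0}

```text
time_s: 9.7
eef_pos: [593.0, -192.0, 16.9]
ee_rot: [-0.0, 1.0, 0.003, -0.0]
force: [-0.4, 0.9, 0.4]
grip_width: 0.398
grip_force: 0.0
```

```bash
python3 - <<'E'
from h import *
im,d=snap('scene','s4'); s=ctrl.sense(); print(s['time_s'],s['eef_pos'],s['grip_width'],s['grip_force'],s['force'])
C=cloud('scene',d,(215,255,262,292)); Q=C[(C[:,0]>590)&(C[:,0]<607)&(abs(C[:,1]+192)<40)]
for lo in range(-232,-152,4):
    S=Q[(Q[:,1]>=lo)&(Q[:,1]<lo+4)&(Q[:,2]>14)]; print(lo,len(S),S[:,2].min().round() if len(S) else '')
E
```

```text
9.75 [ 593.14468799 -192.09771299   17.15253692] 0.39783238405552396 0.0 [-0.55529461  0.01017236 -0.53225242]
-232 19 16.0
-228 19 80.0
-224 32 47.0
-220 45 52.0
-216 43 15.0
-212 24 42.0
-208 2 105.0
-204 1 117.0
-200 11 47.0
-196 21 47.0
-192 18 48.0
-188 6 116.0
-184 5 113.0
-180 1 115.0
-176 23 15.0
-172 29 47.0
-168 26 14.0
-164 28 14.0
-160 12 85.0
-156 13 83.0
```

Request:
send_rows:
  targets:
    - {"offset": [0,0,-0.4],"spin": 0}
    - {"offset": [0,0,-0.8],"spin": 0}
    - {"offset": [0,0,-1.2],"spin": 0}
    - {"offset": [0,0,-1.3],"spin": 0}
    - {"offset": [0,0,-1.3],"spin": 0}

```text
time_s: 10.17
eef_pos: [592.8, -191.9, 3.4]
ee_rot: [-0.0, 1.0, 0.003, -0.0]
force: [0.1, -0.2, 0.0]
grip_width: 0.398
grip_force: 0.0
```

Request:
send_rows:
  targets:
    - {"offset": [0,0,0],"spin": 0}
    - {"offset": [0,0,0],"spin": 0}
    - {"offset": [0,0,0],"spin": 0}
    - {"offset": [0,0,0],"spin": 0}
    - {"offset": [0,0,0],"spin": 0}
    - {"offset": [0,0,0],"spin": 0}
  grip: 0
  squeeze: 60

```text
time_s: 10.67
eef_pos: [593.3, -192.2, 4.3]
ee_rot: [0.0, 1.0, 0.003, 0.0]
force: [1.5, -0.3, 1.3]
grip_width: 0.091
grip_force: 58.4
```

Gripped (0.091 ≈ tube). Lifting and checking that it comes along.

Request:
send_rows:
  targets:
    - {"offset": [0,0,0.8],"spin": 0}
    - {"offset": [0,0,2],"spin": 0}
    - {"offset": [0,0,4],"spin": 0}
    - {"offset": [0,0,6.5],"spin": 0}
    - {"offset": [0,0,9],"spin": 0}
    - {"offset": [0,0,11],"spin": 0}
    - {"offset": [0,0,11.5],"spin": 0}
    - {"offset": [0,0,11.5],"spin": 0}

```text
time_s: 11.33
eef_pos: [593.6, -192.3, 120.9]
ee_rot: [0.001, 1.0, 0.003, 0.001]
force: [0.3, -0.0, -2.5]
grip_width: 0.09
grip_force: 58.4
```

Request:
send_rows:
  targets:
    - {"offset": [-4.7,34.0,0],"spin": 1.503}
    - {"offset": [-4.7,34.0,0],"spin": 1.503}
    - {"offset": [-4.7,34.0,0],"spin": 1.503}
    - {"offset": [-4.7,34.0,0],"spin": 1.503}
    - {"offset": [-4.7,34.0,0],"spin": 1.503}
    - {"offset": [-4.7,34.0,0],"spin": 1.503}
    - {"offset": [-4.7,34.0,0],"spin": 1.503}
    - {"offset": [-4.7,34.0,0],"spin": 1.503}

```text
time_s: 12.0
eef_pos: [545.9, 140.1, 117.6]
ee_rot: [-0.001, 0.874, 0.485, -0.001]
force: [0.4, 0.2, -2.9]
grip_width: 0.094
grip_force: 58.6
```

Request:
send_rows:
  targets:
    - {"offset": [0,0,0],"spin": 0.503}
    - {"offset": [0,0,0],"spin": 0.503}
    - {"offset": [0,0,0],"spin": 0.503}
    - {"offset": [0,0,0],"spin": 0.503}
    - {"offset": [0,0,0],"spin": 0.503}
    - {"offset": [0,0,0],"spin": 0.503}

```text
time_s: 12.5
eef_pos: [546.8, 138.1, 117.9]
ee_rot: [-0.001, 0.73, 0.684, -0.001]
force: [0.4, 0.6, -0.6]
grip_width: 0.094
grip_force: 58.7
```

```bash
python3 - <<'E'
from h import *
for c in('scene','top'):
    snap(c,c[0]+'5')
s=ctrl.sense(); print(s['time_s'],s['eef_pos'],s['ee_rot'],s['grip_width'],s['grip_force'],s['force'])
a=cv2.imread('pics/s5.png')[100:250,340:540]; b=cv2.imread('pics/t5.png')[220:320,70:270]
cv2.imwrite('pics/c8.png',np.vstack([cv2.resize(a,(480,360)),cv2.resize(b,(480,240))]))
E
```

```text
12.6 [547.10165402 138.07315164 118.32845061] [-4.13156660e-04  7.29564697e-01  6.83911523e-01 -4.60426750e-04] 0.09257539538807061 58.6754447221756 [-0.54075238 -0.17351512 -0.93880478]
```

View pics/c8.png

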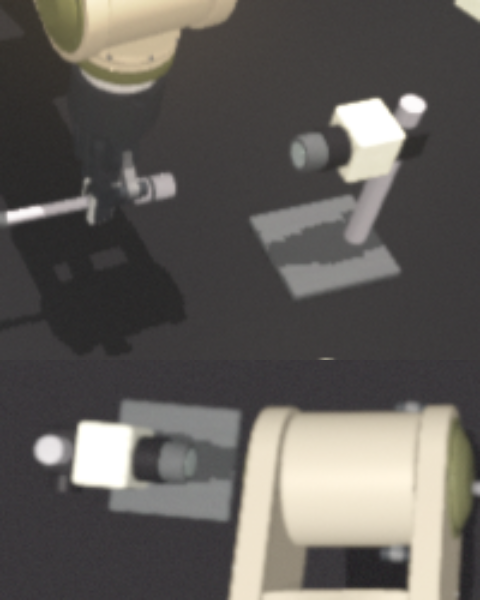

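```bash
cat > m3.py <<'E'
from h import *
import sys
def hit(uv,p,yaw):  # ray ∩ vertical plane through p with heading yaw(deg)
    o,d=ray('scene',uv); n=np.array([-np.sin(np.radians(yaw)),np.cos(np.radians(yaw)),0]); return o+d*(n@(np.r_[p[:2],0]-o))/(n@d)
def column(tag,tcp,yaw=86.4):
    d=np.load(f'pics/{tag}.npy'); im=cv2.imread(f'pics/{tag}.png').astype(float).mean(2)
    a=np.array([np.cos(np.radians(yaw)),np.sin(np.radians(yaw))]); n=np.array([-a[1],a[0]])
    p0=proj('scene',(tcp[0]-a[0]*110,tcp[1]-a[1]*110,tcp[2]+41)); p1=proj('scene',(tcp[0]+a[0]*95,tcp[1]+a[1]*95,tcp[2]+41))
    C=cloud('scene',d,(int(p0[0]),int(min(p0[1],p1[1]))-14,int(p1[0]),int(max(p0[1],p1[1]))+14))
    s=(C[:,:2]-tcp[:2])@a; w=(C[:,:2]-tcp[:2])@n; k=(abs(w)<22)&(abs(C[:,2]-tcp[2]-41)<22); C=C[k]; s=s[k]; w=w[k]
    out=[]
    for u in sorted(set(C[:,3])):
        q=C[C[:,3]==u]; v=(q[:,4].min()+q[:,4].max())/2; h=hit((u,v),tcp,yaw); out.append([u,v,len(q),(h[:2]-tcp[:2])@a,h[2],np.median(((q[:,:2]-tcp[:2])@n))])
    return np.array(out)
if __name__=='__main__':
    np.set_printoptions(suppress=True,precision=1,linewidth=150)
    s=ctrl.sense(); print(s['eef_pos']); print(column(sys.argv[1],s['eef_pos']))
    print('lens',[(r['uv'],r['conf'],hit(r['uv'],(561.3,401),86.5)) for r in ctrl.place_of('scene','lens')[:2]])
    print('inlet',[(r['uv'],r['conf'],hit(r['uv'],s['eef_pos'],86.4)) for r in ctrl.place_of('scene','inlet_face')[:4]])
    im=cv2.imread(f'pics/{sys.argv[1]}.png'); print(im[150:180,455:475].mean(2).astype(int))
E
python3 m3.py s5
```

```text
[547.1 138.1 118.3]
[[ 335.   191.5    6.  -101.1  163.8    2.6]
 [ 336.   191.5    6.   -98.9  163.1   -2.1]
 [ 337.   191.5    6.   -96.7  162.5   -2.2]
 [ 338.   191.     7.   -94.5  163.4   -2.3]
 [ 339.   191.     7.   -92.3  162.7   -1.9]
 [ 340.   191.     7.   -90.1  162.    -2.4]
 [ 341.   190.5    6.   -87.9  162.9   -1.6]
 [ 342.   190.5    6.   -85.7  162.3   -1. ]
 [ 343.   190.     5.   -83.6  163.2   -0.1]
 [ 344.   190.     5.   -81.3  162.5   -0.4]
 [ 345.   190.     5.   -79.1  161.8    0.8]
 [ 346.   189.5    4.   -77.   162.8   -0.7]
 [ 347.   189.     5.   -74.8  163.7   -0.4]
 [ 348.   189.     5.   -72.6  163.     0.1]
 [ 349.   189.     5.   -70.3  162.3    0.4]
 [ 350.   189.     5.   -68.1  161.7   -0.2]
 [ 351.   188.     5.   -66.   164.2    0.2]
 [ 352.   188.     5.   -63.8  163.5    0.1]
 [ 353.   188.     5.   -61.5  162.8   -0.1]
 [ 354.   188.     5.   -59.3  162.2   -1.4]
 [ 355.   188.     5.   -57.   161.5   -0.2]
 [ 356.   187.     5.   -55.   164.     1.3]
 [ 357.   187.     5.   -52.7  163.3   -0.4]
 [ 358.   187.     5.   -50.5  162.7   -1.4]

[... 4108 characters left out ...]
74  72  72  70  67  66  61  59  55]
 [ 65  64  63  63  63  63  65  63  65  65  67  67  66  64  66  64  65  64  63  65]
 [ 63  64  65  63  64  64  64  63  65  65  65  64  64  63  64  65  64  65  65  64]
 [ 63  65  63  64  63  64  63  64  62  63  64  63  64  64  63  66  64  64  65  63]
 [ 62  63  65  63  63  64  64  64  65  64  64  64  62  63  64  64  63  63  66  64]
 [ 62  63  62  62  63  65  65  63  63  64  63  64  63  65  63  64  64  65  63  66]
 [ 63  65  61  65  63  63  63  64  63  64  63  63  63  63  64  64  65  64  65  64]
 [ 63  65  64  63  64  62  64  63  64  62  62  66  65  64  64  63  65  64  63  63]
 [ 62  62  62  62  62  63  64  64  64  64  64  63  63  64  64  64  63  64  63  63]]
```

```bash
python3 - <<'E'
from m3 import *
for uv in [(464.3,163.3),(464,163),(464,164),(463,163.3),(465,163.3)]: print(uv,hit(uv,(561.3,401),86.5).round(1))
# predicted rim of 34mm front disc for candidate lens positions
im=cv2.imread('pics/s5.png').astype(float).mean(2)
a=np.array([np.cos(np.radians(86.5)),np.sin(np.radians(86.5)),0]); n=np.array([-a[1],a[0],0])
for y0 in (331,333,335):
    for xo in (556.5,558):
        L=np.array([xo,y0,160]); E=np.array([proj('scene',L+17*(np.cos(t)*n+np.sin(t)*np.array([0,0,1]))) for t in np.linspace(0,6.283,60)])
        print(y0,xo,'u',E[:,0].min().round(1),E[:,0].max().round(1),'v',E[:,1].min().round(1),E[:,1].max().round(1),'c',proj('scene',L).round(1))
V=CAL['scene']['view']; V=np.array(V); print('cam pos',-V[:3,:3].T@V[:3,3])
d=np.load('pics/s5.npy'); C=cloud('scene',d,(458,150,478,175)); Q=C[(C[:,2]>135)&(C[:,2]<190)]
for v in (158,160,162,164,166,168): print(v,[f"{int(q[3])}:{q[0]:.0f},{q[1]:.0f},{q[2]:.0f}" for q in Q[Q[:,4]==v]][:11])
E
```

```text
(464.3, 163.3) [557.2 334.1 164.3]
(464, 163) [557.1 333.1 165.5]
(464, 164) [557.2 334.  162.2]
(463, 163.3) [557.  330.7 165.2]
(465, 163.3) [557.3 336.  163.8]
331 556.5 u 458.6 466.4 v 157.1 172.4 c [462.4 164.8]
331 558 u 458.9 466.7 v 157.6 172.9 c [462.7 165.3]
333 556.5 u 459.3 467.2 v 156.9 172.2 c [463.2 164.6]
333 558 u 459.7 467.5 v 157.4 172.7 c [463.5 165.1]
335 556.5 u 460.1 468.0 v 156.7 172.0 c [464.  164.4]
335 558 u 460.5 468.3 v 157.2 172.5 c [464.3 164.8]
cam pos [1157.9784583  -223.67861433  928.70846683]
158 ['462:542,337,165', '463:543,339,165', '464:549,336,172', '465:553,335,177', '466:553,337,176', '467:555,339,177', '468:555,342,176', '469:556,343,177', '470:558,344,178', '471:559,346,178', '472:560,347,179']
160 ['461:543,335,160', '462:546,335,164', '463:551,333,169', '464:552,335,169', '465:554,336,171', '466:558,335,175', '467:560,336,176', '468:562,337,178', '469:562,340,177', '470:563,341,178', '471:564,343,178']
162 ['461:543,337,153', '462:549,334,160', '463:551,335,162', '464:556,333,168', '465:559,333,170', '466:561,334,172', '467:562,336,172', '468:566,335,176', '469:563,340,172', '470:563,343,171', '471:567,342,175']
164 ['461:545,336,150', '462:551,334,157', '463:554,334,159', '464:556,335,161', '465:561,333,166', '466:563,334,168', '467:566,334,171', '468:569,334,174', '469:569,337,173', '470:571,338,174', '471:568,343,169']
166 ['461:548,336,147', '462:553,334,152', '463:554,337,152', '464:559,334,158', '465:561,335,160', '466:564,335,162', '467:569,333,168', '468:572,333,171', '469:571,337,168', '470:573,338,170', '471:571,342,166']
168 ['462:554,335,147', '463:560,332,153', '464:563,333,155', '465:564,335,156', '466:568,334,160', '467:570,334,162', '468:573,334,165', '469:572,338,163', '470:575,338,166', '471:573,342,163', '472:576,343,165']
```

Request:
send_rows:
  targets:
    - {"offset": [0.5,1,0.1],"spin": 0}
    - {"offset": [1,2,0.1],"spin": 0}
    - {"offset": [1.5,3,0.1],"spin": 0}
    - {"offset": [2,4,0.1],"spin": 0}
    - {"offset": [2.4,5,0.1],"spin": 0}
    - {"offset": [2.7,6,0.1],"spin": 0}
    - {"offset": [2.8,6.6,0.1],"spin": 0}
    - {"offset": [2.8,6.8,0.1],"spin": 0}

```text
time_s: 13.37
eef_pos: [575.4, 207.5, 119.8]
ee_rot: [-0.0, 0.728, 0.686, -0.0]
force: [-0.2, 0.5, -1.8]
grip_width: 0.094
grip_force: 58.7
```

Request:
send_rows:
  targets:
    - {"offset": [0,0,0],"spin": 0}
    - {"offset": [0,0,0],"spin": 0}
    - {"offset": [0,0,0],"spin": 0}
    - {"offset": [0,0,0],"spin": 0}

```text
time_s: 13.7
eef_pos: [575.4, 205.7, 120.1]
ee_rot: [0.0, 0.729, 0.685, 0.0]
force: [-0.5, -0.5, -1.7]
grip_width: 0.09
grip_force: 58.7
```

```bash
python3 - <<'E'
from m3 import *
np.set_printoptions(suppress=True,precision=1,linewidth=150)
im,d=snap('scene','s6'); snap('top','t6'); s=ctrl.sense(); T=s['eef_pos']; q=s['ee_rot']; print(s['time_s'],T,q,s['grip_width'],s['grip_force'])
yaw=np.degrees(np.arctan2(2*q[2]**2-1,2*q[1]*q[2]))+90; print('yaw',yaw)
O=column('s6',T,yaw); t=O[(O[:,3]<-18)&(O[:,3]>-75)]; c=O[(O[:,3]>46)&(O[:,3]<70)]
print('tube z',t[:,4].mean(),'w',t[:,5].mean(),'collar z',c[:,4].mean(),'w',c[:,5].mean(),'slope',np.degrees(np.polyfit(np.r_[t[:,3],c[:,3]],np.r_[t[:,4],c[:,4]],1)[0]))
g=im.astype(float).mean(2); a=np.array([np.cos(np.radians(yaw)),np.sin(np.radians(yaw))])
F=np.r_[T[:2]+75*a,160]; print('face est',F,'px',proj('scene',F)); p=proj('scene',F).astype(int)
for v in range(p[1]-4,p[1]+5,2): print(v,p[0]-8,g[v,p[0]-8:p[0]+9].astype(int))
a6=cv2.imread('pics/s6.png')[110:230,370:530]; b=cv2.imread('pics/t6.png')[225:305,80:240]
cv2.imwrite('pics/c9.png',np.vstack([cv2.resize(a6,(480,360)),cv2.resize(b,(480,240))]))
E
```

```text
13.8 [575.5 205.8 120.1] [0.  0.7 0.7 0. ] 0.08881038378082946 58.67035210132599
yaw 86.4763921037627
tube z 164.9759888275421 w -0.5630074218851625 collar z 162.10334511580928 w -3.8002614794038276 slope -1.302143483077605
face est [580.1 280.7 160. ] px [447.3 177.8]
173 439 [ 98 115 135 132 137 142 135  96  69  64  64  64  64  64  64  64  62]
175 439 [168 174 177 176 178 180 177 159 103  68  64  63  64  64  64  64  65]
177 439 [129 180 186 186 186 185 186 180 136  77  64  62  63  63  62  62  65]
179 439 [101 166 182 185 183 184 183 177 146  78  63  61  64  62  63  62  62]
181 439 [ 97 159 175 175 177 172 167 160 117  72  62  61  63  64  63  64  62]
```

View pics/c9.png

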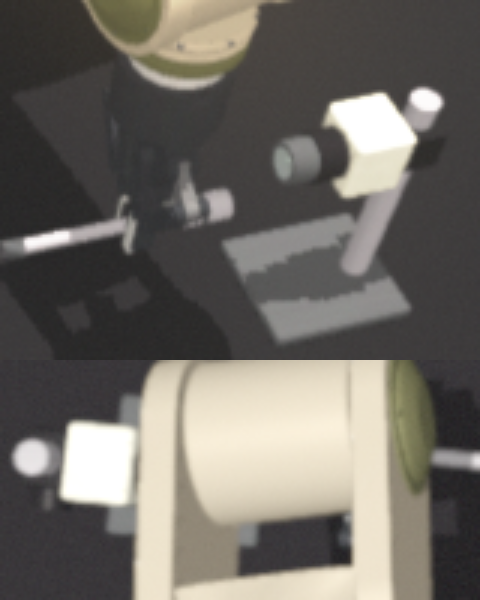

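I entered the x offset ten times too large, so the column is 26 mm off sideways. Nothing was touched. Correcting now.

Request:
send_rows:
  targets:
    - {"offset": [-0.8,0,0],"spin": 0}
    - {"offset": [-1.6,0.1,0],"spin": 0}
    - {"offset": [-2.2,0.2,0],"spin": 0}
    - {"offset": [-2.5,0.3,0],"spin": 0}
    - {"offset": [-2.56,0.38,0],"spin": 0}
    - {"offset": [-2.56,0.38,0],"spin": 0}
    - {"offset": [-2.56,0.38,0],"spin": 0}
    - {"offset": [-2.56,0.38,0],"spin": 0}

```text
time_s: 14.47
eef_pos: [550.1, 209.9, 120.0]
ee_rot: [0.0, 0.728, 0.685, 0.0]
force: [-0.1, -1.0, -2.4]
grip_width: 0.091
grip_force: 58.7
```

Request:
send_rows:
  targets:
    - {"offset": [0,0,0],"spin": 0}
    - {"offset": [0,0,0],"spin": 0}
    - {"offset": [0,0,0],"spin": 0}

```text
time_s: 14.72
eef_pos: [549.9, 209.9, 120.0]
ee_rot: [0.0, 0.728, 0.685, -0.0]
force: [0.3, 0.3, -2.6]
grip_width: 0.092
grip_force: 58.7
```

```bash
python3 - <<'E'
from m3 import *
np.set_printoptions(suppress=True,precision=1,linewidth=150)
im,d=snap('scene','s7'); s=ctrl.sense(); T=s['eef_pos']; q=s['ee_rot']; print(s['time_s'],T,s['grip_width'],s['grip_force'],abs(s['dq']).max())
yaw=np.degrees(np.arctan2(2*q[2]**2-1,2*q[1]*q[2]))+90; print('yaw',yaw)
O=column('s7',T,yaw); print(O[(O[:,3]<-18)&(O[:,3]>-110)][::4][:,[0,1,2,3,4,5]]); print(O[O[:,3]>44])
g=im.astype(float).mean(2); a=np.array([np.cos(np.radians(yaw)),np.sin(np.radians(yaw))])
F=np.r_[T[:2]+75*a,161]; p=proj('scene',F); print('face',F,p); p=p.astype(int)
for v in range(p[1]-10,p[1]+10,1): print(v,p[0]-16,g[v,p[0]-16:p[0]+7].astype(int))
d=np.load('pics/s7.npy'); C=cloud('scene',d,(p[0]-18,p[1]-12,p[0]+6,p[1]+12)); s_=(C[:,:2]-T[:2])@a; k=(s_>45)&(s_<85)&(C[:,2]>130); C=C[k]; print('collar cloud max s',np.sort(s_[k])[-8:],'ztop',np.sort(C[:,2])[-8:],'xmax',np.sort(C[:,0])[-8:])
E
```

```text
14.7667 [549.9 209.9 119.9] 0.09220597648257009 58.70581269264221 0.001981204709750306
yaw 86.49893947146468
[[ 367.   183.5    6.  -102.1  166.     4.6]
 [ 371.   183.     7.   -93.   164.8    0.1]
 [ 375.   182.     5.   -84.1  165.3    1. ]
 [ 379.   181.     5.   -75.2  165.8    0.3]
 [ 383.   180.5    4.   -66.   164.7   -0.4]
 [ 387.   180.     5.   -56.8  163.6   -1.6]
 [ 391.   179.     5.   -47.8  164.1   -1.5]
 [ 395.   178.     5.   -38.7  164.6   -1.1]
 [ 399.   177.     5.   -29.6  165.1   -0. ]
 [ 403.   176.     5.   -20.5  165.6    0.4]]
[[430.  174.5   2.   45.1 151.5  -8.4]
 [431.  174.5   2.   47.6 150.8  -9.3]
 [432.  170.    5.   47.  165.1  -5.6]
 [433.  170.    4.   49.5 164.4  -8. ]
 [434.  170.    4.   52.  163.7  -7.3]
 [435.  169.5   6.   54.1 164.7  -4.6]
 [436.  169.5  10.   56.7 164.   -5.2]
 [437.  169.5  10.   59.2 163.3  -5. ]
 [438.  168.5  10.   61.  165.9  -4.2]
 [439.  168.5  10.   63.5 165.2  -4.1]
 [440.  168.5  10.   66.  164.5  -4.9]
 [441.  168.5  10.   68.6 163.8  -6.3]
 [442.  169.    9.   71.5 161.4  -6.9]
 [443.  169.5   4.   74.4 159.   
[... 1533 characters left out ...]
8 176 173 165 121  72  63  65  61  64  62]
173 427 [ 71  94  97  90  89 102 125  88 110 165 169 167 164 161 150 134  84  65  64  62  62  63  62]
174 427 [ 68  84 100 102 129 139 143  96 113 145 140 135 127 120 106  88  68  63  61  64  62  62  63]
175 427 [ 85 115 132 133 149 135 117  82  92 102  93  88  79  73  69  65  62  64  64  62  63  62  64]
176 427 [ 99 119 124 115 113  93  82  67  66  68  66  66  64  63  62  63  62  61  64  63  64  63  65]
177 427 [81 88 85 71 69 65 64 63 60 63 63 64 62 61 61 63 61 63 64 63 63 62 63]
collar cloud max s [68.9 69.  69.1 69.2 69.6 69.7 70.7 71.5] ztop [173.5 173.5 173.7 174.2 174.7 174.8 175.5 176.1] xmax [562.4 562.6 562.8 562.8 562.8 563.1 563.3 565.3]
```

```bash
python3 -c "
from rig import ctrl
print(ctrl.finish_job())"
```

```text
the job is handed in; nothing more can be done
None
```

The guard column is unclamped, out of the rack and held still and level in front of the inspection camera, with its collar face square to the lens, centred and about 5 cm away by my measurements; the plain column stays clamped, and the job is handed in, though no verdict came back.

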